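# Jack up the front of a plate reader and hold it

## Robot

A 6-joint arm with a two-finger parallel gripper is mounted at the origin on the work surface. World frame = base frame: x ahead of the robot, y to its left, z up, the work surface at z = 0. Lengths are in m, angles in degrees, forces in N, time in s.
With the tool pointing down it reaches from about 0.375 to 0.9 m from the base axis. Payload 3.1 kg.
Tool frame: the origin (TCP) lies between the finger pads; the fingertips stand 22 mm ahead of it and the grasp point (between the pads) lies 3 mm ahead of it (bot.tip_extent is the distance from the TCP to the fingertips, in m); y points along the fingers, z is the direction in which the jaws open and shut, and the axes are right-handed (so a half turn about y gives the same grasp; the last joint's range is limited). The gripper opens to 87 mm and grips with 3 to 60 N. Pads are 19 mm wide; open, the fingers measure 117 mm over their backs; the gripper's body (75 mm by 190 mm) begins 51 mm behind the grasp point.
Start: joints at [-84.884, 30.224, 82.088, -0, 67.689, -10.227], TCP at [0.165, -0.603, 0.245] pointing down, gripper open.
Joint ranges: [-176.69, 176.69], [-43.24, 126.21], [12.49, 139.97], [-82, 262], [0, 151.66], [-163.58, 163.58]. Speed limits (degrees/s): [159.86, 159.86, 180, 180, 180, 180].

## Interface

Orientations are given as a 3x3 rotation matrix whose columns are the frame's x, y, z axes.
In Python, from rig import bot, eyes, models gives the robot as it stands. The module is installed in compiled form; this text tells all that it offers.
- The arm moves only by the tool arm_command, never from a script. Its arguments are lists of equal length, an entry for each row: "translation": the shift along the tool's x, y, z each as a share of 0.08 m, from -1 to 1, a list of three; "rotation": the turn, a rotation vector about the tool's x, y, z each as a share of 60 degrees, from -1 to 1, a list of three; "grip": the closure, from -1 (fully open) to 1 (shut), so that 0 is half open. In form: {"translation": [[x, y, z], ...], "rotation": [[rx, ry, rz], ...], "grip": [grip, ...]}. A call has 1 to 5 rows; each row is the pose to reach, as a shift and turn from the pose commanded when the call began, along the tool's axes at that moment; what a row does not reach only later rows make up. A row lasts 1/10 s, in which the tool goes at most 50 mm and 8.59 degrees, less where a joint would pass 70% of its speed; a pose out of reach is approached as far as the arm can. A call with a number of a shift or a turn outside -1 to 1 is refused whole. A call with a gripper value outside its range is refused whole. The fingers move at their own pace and stop on an object; the grip force is fixed at half the most. Time passes only in rows, so rows that repeat a pose let the fingers close. It gives the time, the measured TCP pose, the force and the opening at its end, in the units of the state.
- bot.read_state(): the state, without advancing time (a new reading comes with each control period).
- eyes.capture(name): name is "side" or "top" or "wrist"; returns a dict with "image" (384x512x3 uint8, blue, green, red), "mtx" (3x3 intrinsics, pixels), "rvec" (rotation vector, rad) and "tvec" (3), from world to camera coordinates, as OpenCV has them; the wrist camera has in their place "hand_eye" (4x4, takes a point from camera to tool coordinates, whose origin is the TCP and whose axes are the tool frame's). Camera axes: x right, y down, z forward; pixel columns grow to the right and rows downward; lengths in m; the calibration is good to about 2 mm. The wrist camera is an equidistant fisheye: a pixel r from the principal point sees the ray r / f radians off the axis. A picture is of the moment at which its call begins: read the wrist's pose just before it. There is no depth.
- bot.hand_in(): hands the job in, once; it reports no verdict.
Trained networks look in the newest picture that a camera, given by its name, has taken for a name from the list of things; names that differ only in an ending like _2 or _b are one class to them, and where a whole thing is asked for, a point or a joint stands for the part that bears it (a point fixed in the world has none). Each returns a list of dicts, best first, with "conf" (0 to 1); they miss things now and then, are a little off and sometimes report something else, mostly with a low value. They report only what shows in the picture. A call takes as long as a camera call. They do not tell look-alikes from the thing itself.
- models.recognise(camera, thing): "extent" ([left, top, right, bottom] as shares, 0 to 1, of the picture: columns of its width, rows of its height, round what is visible of it).
- models.spot_point(camera, thing): "point" ([column, row] as shares, 0 to 1, of the picture: columns of its width, rows of its height: a listed point, or the origin of a listed thing).
The state is a dict: "time_s": time; "joint_positions": joint angles; "qvel": joint speeds; "tau": joint torques, N m; "position": TCP position; "tcp_rot": TCP orientation; "force": force on the tool from outside, world axes, zero at the start; "moment": the same for the moment, N m; "opening": opening from 0.0 (shut) to 1.0 (fully open).
Only numpy, scipy, OpenCV 4.12 (cv2) and the standard library are available. Lean on these libraries where they do the work, as an engineer would, in place of code of your own. Each camera call takes 0.05 s, during which the arm holds its last target. There are 200 camera calls.

## Task

Set the small lever jack on the bench with its saddle centred under the marked lift pad on the bracket at the front of the plate reader, and give its handle one full stroke down and let it come fully back up, to free the reader's stuck feet. Then press the handle right down again and finish while still holding it down, so that the jack alone carries the raised front. Be gentle with the reader and the handle: do not touch the reader with the robot, knock it with the jack or slam the handle, and leave the tube rack, bottle and tip box where they are.

Things in the scene. Friction and masses are not known exactly. Their poses are not given: they have to be found in the camera images.
- reader: Plate reader, 5.5 kg (+-20%): fixed, but its front can tip up about the rear feet (x 245 mm). Origin on the bench below the lift pad's centre, +x from the bracket into the reader, yaw within 0.25 rad. White case x 45..265, y -150..150, z 28..90, grey cover to 130 mm. Lift bracket: aluminium plate x -25..45, y -35..35, z 57..65; a dark 36 mm disc on top marks the pad below.
- lift_pad (a point): Centre of the underside of the lift pad, a round steel pad 40 mm across and 6 mm thick under the bracket, 51 mm above the bench, 25 mm behind the bracket's free edge and 45 mm ahead of the case's front face. About 13 to 14 mm higher with the handle right down.
- jack: Loose lever jack, 0.9 kg. Origin on the bench under its grey block's centre; +x to the saddle (at x 90 mm), -x to the handle. Base plate x -125..110, y -40..40, 8 mm thick. Block x -30..30, y -22..22, z 8..50 (grip it from above across y, 44 mm); pivot cheeks on it up to 66. Slides under the bracket along +x, 11 mm room over the lowered saddle. Centre of mass near x 0.
- saddle_top (a point): Centre of the top face of the saddle, a steel disc 40 mm across at the jack's +x end; 40 mm above the jack's underside when lowered (handle up), 65 mm when the handle is right down. It meets the pad at handle 0.24 rad.
- saddle: The jack's saddle disc with its ram, rising straight out of the jack; origin as saddle_top.
- handle: The jack's pump handle: a 12 mm bar from a pivot at x -10, z 56 mm in the jack's frame, rising to -x, ending in a square grey press pad. Origin at the pivot; turns in the jack's x-z plane.
- handle_pad (a point): Centre of the top of the handle's 44 x 44 mm press pad: 121 mm above the bench and 97 mm to -x of the jack's origin when up, 66 and 118 mm when right down; tips 0.28 rad either way. Press down from above with closed fingertips: about 3 N free, 11 to 18 N under load, more if fast (oil-damped); 60 N is too much. Springs back up when let go.
- handle_angle (a joint): Handle angle, rad: 0 fully up (rest), 0.55 right down on its stop. The saddle rises 45.5 mm per rad, stroke 25 mm.
- tube_rack: Bystander: loose white tube rack 130 x 60 x 45 mm, origin under its centre; it stands to one side, the jack to the other.
- wash_bottle: Bystander: loose white bottle 60 mm across, 130 mm tall, origin under its centre.
- tip_box: Bystander: loose grey tip box 85 x 120 x 55 mm, origin under its centre.
Things that resemble listed ones, but are neither listed nor needed, are in the scene too. There is more than one size of the jack; the job needs the smallest.

How it is judged (in metres and radians):
On the way, in this order (a step that is already met when the one before it is completed fails the run):
1. the jack stands on the bench with its lowered saddle under the lift pad (horizontal distance between saddle_top and lift_pad below 0.012 m and height (world z) of jack below 0.003 m and angle between jack's own z axis and vertical below 0.04 rad and value of joint handle_angle below 0.1 rad), for 0.2 s.
2. a first full stroke raises the reader's front on the saddle (value of joint handle_angle above 0.45 rad and height (world z) of lift_pad above 0.06 m and contact force between saddle and reader above 8 N and contact force between the arm and reader below 0.5 N), for 0.1 s.
3. the handle is back up and the reader down on its feet (value of joint handle_angle below 0.1 rad and height (world z) of lift_pad below 0.0525 m), for 0.1 s.
At the end, for the whole second after the job is handed in: Handle held down by the robot (over 0.45 of 0.55 rad, over 2 N); lift pad over 60 mm above the bench (51 at rest) and still, carried by the saddle (over 8 N), untouched by the robot; saddle within 14 mm of the pad centre (12 mm when first set); jack flat on the bench (all of step 2 and linear speed of reader below 0.008 m/s and horizontal distance between saddle_top and lift_pad below 0.014 m and contact force between any of the fingers, the arm and handle above 2 N and contact force between the fingers and reader below 0.5 N and height (world z) of jack below 0.004 m and angle between jack's own z axis and vertical below 0.04 rad); the arm keeps its last pose, push and grip.
It fails at once if the robot pushes the reader (over 5 N) (contact force between any of the arm, the fingers and reader above 5 N).
It fails at once if the jack is knocked or slammed against the reader (over 60 N) (contact force between jack and reader above 60 N).
It fails at once if the handle is slammed or leant on hard (over 60 N) (contact force between any of the fingers, the arm and handle above 60 N).
It fails at once if a bystander is moved by over 30 mm (distance of any of tube_rack, wash_bottle, tip_box from where it was at the start of the episode above 0.03 m).
It also fails if it takes over 72 s, if anything falls off the work surface, if the arm or the gripper's body presses on something with over 40 N, if the wrist force passes 120 N, or if a joint passes its speed limit or range.

## Working session

There is one attempt and no reset: what is moved stays moved. The work goes in short steps, Python scripts to look and compute and a tool call to move; the robot and the scene stay as the last step left them, time stands still between calls to the robot, and variables do not carry over. Pictures are saved under pics/ and viewed, about 8 in all and at most 12, crops included, and the job is handed in when it is done.

Besides the shell and the picture viewer there is one more tool, called by a JSON object that holds its "method" and its "body", one argument or row to a line. arm_command: Moves the arm, as the interface text tells. Shift numbers are shares of 0.08 m and turn numbers shares of 60 degrees, none past 1 either way. Its arguments: {"type":"object","properties":{"translation":{"type":"array"},"rotation":{"type":"array"},"grip":{"type":"array"}},"required":["translation","rotation","grip"]}

```bash
mkdir -p pics
cat > h.py <<'E'
import numpy as np, cv2
from rig import bot, eyes, models
W,H=512,384
def cap(n):
    s=bot.read_state(); c=eyes.capture(n)
    if n=='wrist':
        T=np.eye(4);T[:3,:3]=np.array(s['tcp_rot']);T[:3,3]=s['position']
        M=T@np.array(c['hand_eye']); c['R']=M[:3,:3];c['o']=M[:3,3]
    else:
        R=cv2.Rodrigues(np.array(c['rvec'],float))[0]; c['R']=R.T;c['o']=-R.T@np.array(c['tvec'],float).ravel()
    c['name']=n;return c
def ray(c,u,v):
    K=np.array(c['mtx']);x=(u-K[0,2])/K[0,0];y=(v-K[1,2])/K[1,1]
    if c['name']=='wrist':
        r=np.hypot(x,y);d=np.array([x/r*np.sin(r),y/r*np.sin(r),np.cos(r)]) if r>0 else np.array([0,0,1.])
    else: d=np.array([x,y,1.]);d/=np.linalg.norm(d)
    return c['R']@d
def atz(c,u,v,z):
    d=ray(c,u,v);return c['o']+d*(z-c['o'][2])/d[2]
def proj(c,p):
    q=c['R'].T@(np.array(p,float)-c['o']);K=np.array(c['mtx'])
    if c['name']=='wrist':
        t=np.arctan2(np.hypot(q[0],q[1]),q[2]);n=np.hypot(q[0],q[1]);x,y=q[:2]/n*t
    else:x,y=q[:2]/q[2]
    return np.array([K[0,0]*x+K[0,2],K[1,1]*y+K[1,2]])
def tri(obs):
    A=np.zeros((3,3));b=np.zeros(3)
    for c,u,v in obs:
        d=ray(c,u,v);P=np.eye(3)-np.outer(d,d);A+=P;b+=P@c['o']
    return np.linalg.solve(A,b)
E
cat > a.py <<'E'
from h import *
C={n:cap(n) for n in('side','top','wrist')}
print(bot.read_state())
for n,c in C.items():
    cv2.imwrite(f'pics/{n}0.png',c['image'])
    print(n,c['o'].round(3),np.array(c['mtx']).round(1).tolist())
    for t in ['jack','reader','tube_rack','wash_bottle','tip_box','handle']:
        print(' R',t,[((np.array(r['extent'])*[W,H,W,H]).round().astype(int).tolist(),round(r['conf'],2)) for r in models.recognise(n,t)][:5])
    for t in ['jack','reader','lift_pad','saddle_top','handle_pad','tip_box','wash_bottle','tube_rack']:
        print(' P',t,[((np.array(r['point'])*[W,H]).round(1).tolist(),round(r['conf'],2)) for r in models.spot_point(n,t)][:5])
cv2.imwrite('pics/all.png',np.hstack([cv2.resize(C['top']['image'],(800,600))]))
E
python3 a.py
```

```text
{'time_s': 0.15, 'joint_positions': array([-8.48852594e+01,  3.02678467e+01,  8.21398692e+01,  2.61322494e-04,
        6.76891583e+01, -1.02271471e+01]), 'qvel': array([ 0.0484514 , -0.15841101, -0.16119958, -0.06254883,  0.07515824,
        0.0224876 ]), 'tau': array([ 9.28074442e-04, -4.40431845e+01, -1.76842439e+01,  6.33709738e-02,
        5.52387675e-02, -9.61198020e-05]), 'position': array([ 0.16534474, -0.6021855 ,  0.24378251]), 'tcp_rot': array([[-9.64364730e-01, -1.46530804e-04,  2.64576351e-01],
       [-2.64576216e-01,  1.68441860e-03, -9.64363307e-01],
       [-3.04348396e-04, -9.99998571e-01, -1.66316246e-03]]), 'force': array([-0.49674073,  0.44011166,  0.04309628]), 'moment': array([-0.00127913, -0.00268659,  0.02563609]), 'opening': 0.9970578561724635}
side [0.408 0.952 0.727] [[359.9, 0.0, 259.2], [0.0, 359.9, 192.5], [0.0, 0.0, 1.0]]
 R jack [([257, 269, 313, 384], 0.79), ([197, 207, 283, 267], 0.77), ([287, 152, 354, 194], 0.66), ([200, 246, 209, 249], 0.39)]
 R reader [([97, 155, 206, 232], 0.73)]
 R tube_rack [([233, 167, 270, 189], 0.9), ([241, 207, 276, 235], 
[... 1209 characters left out ...]
 P lift_pad [([254.7, 142.7], 0.63)]
 P saddle_top [([196.8, 166.4], 0.53), ([157.1, 218.5], 0.53), ([295.4, 234.9], 0.52)]
 P handle_pad [([87.8, 220.5], 0.86), ([205.1, 206.8], 0.58)]
 P tip_box [([140.1, 149.3], 0.81)]
 P wash_bottle [([356.5, 144.5], 0.69)]
 P tube_rack [([292.1, 186.7], 0.68)]
wrist [ 0.239 -0.582  0.384] [[297.3, 0.0, 254.5], [0.0, 297.3, 190.6], [0.0, 0.0, 1.0]]
 R jack [([0, 1, 119, 188], 0.83)]
 R reader []
 R tube_rack []
 R wash_bottle []
 R tip_box []
 R handle [([2, 67, 35, 191], 0.97)]
 P jack [([51.1, 63.4], 0.68)]
 P reader []
 P lift_pad []
 P saddle_top [([4.7, 2.9], 0.9)]
 P handle_pad [([10.0, 150.3], 0.57)]
 P tip_box []
 P wash_bottle []
 P tube_rack []
```

View pics/all.png

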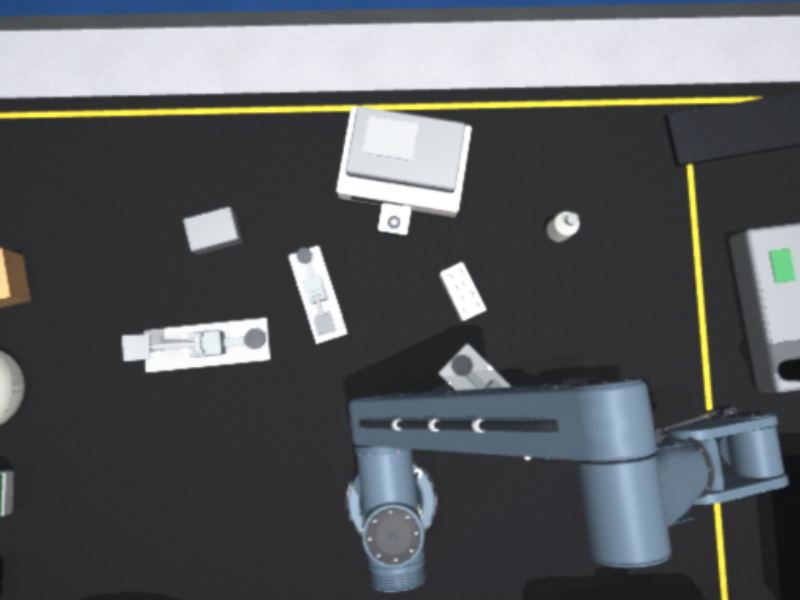

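View pics/side0.png

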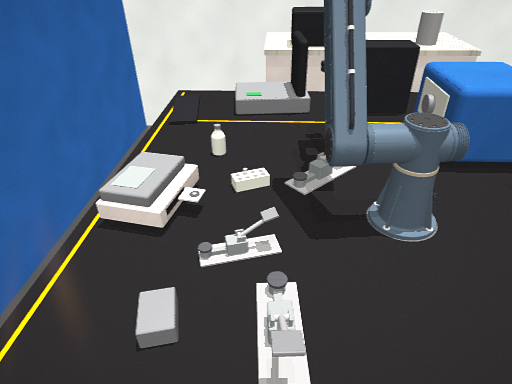

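Top view (800×600): large jack (205,345), third jack half hidden by the arm (470,370), and the candidate small jack (317,295), with its saddle at (304,256) and handle pad at (324,322). The reader bracket disc is at (394,221), rack (463,290), bottle (563,226), tip box (212,230). The middle jack is about 236 mm long, matching the 235 mm in the description, and the large one is about 310 mm. Next I'll check this in a crop and measure.

```bash
cat > b.py <<'E'
from h import *
t=cap('top');s=cap('side')
def plate(c,x0,y0,x1,y1,thr):
    g=c['image'][y0:y1,x0:x1].min(2)
    m=(g>thr).astype(np.uint8)
    n,l,st,ce=cv2.connectedComponentsWithStats(m);i=1+np.argmax(st[1:,4])
    pts=np.argwhere(l==i)[:,::-1]+[x0,y0]
    return cv2.minAreaRect(cv2.convexHull(pts.astype(np.float32)))
for nm,box,z in(('jack',(180,152,228,224),.008),('bracket',(240,128,266,152),.065),('reader',(210,62,306,142),.09)):
    r=plate(t,*box,110);print(nm,r)
    P=np.array([atz(t,u,v,z) for u,v in cv2.boxPoints(r)]);print(P.round(4).tolist(),'ctr',P.mean(0).round(4),'edges',np.linalg.norm(np.diff(P,axis=0),axis=1).round(4), 'ang',np.degrees(np.arctan2(*(P[1]-P[0])[1::-1])).round(1))
for th,a,b in (('saddle_top',(196.8,166.4),(205.7,247.1)),('handle_pad',(205.1,206.8),(268.7,210.1)),('jack',(201.7,186.1),(239.1,252.0)),('lift_pad',(254.7,142.7),(194.5,197.6)),('reader',(252.2,144.2),(195.9,209.9))):
    print(th,tri([(t,*a),(s,*b)]).round(4))
a=cv2.resize(t['image'][125:225,180:280],(400,400),interpolation=cv2.INTER_CUBIC)
b=cv2.resize(s['image'][170:270,185:285],(400,400),interpolation=cv2.INTER_CUBIC)
cv2.imwrite('pics/crop1.png',np.hstack([a,b]))
E
python3 b.py
```

```text
jack ((202.6944580078125, 187.63677978515625), (61.080162048339844, 21.61224937438965), 71.99583435058594)
[[0.6198, 0.2494, 0.008], [0.6447, 0.1679, 0.008], [0.4123, 0.0977, 0.008], [0.3884, 0.1782, 0.008]] ctr [0.5163 0.1733 0.008 ] edges [0.0852 0.2428 0.0839] ang -73.1
bracket ((253.5, 139.0), (22.0, 23.0), 90.0)
[[0.7358, 0.0125, 0.065], [0.7337, -0.0762, 0.065], [0.6473, -0.0735, 0.065], [0.6495, 0.0147, 0.065]] ctr [ 0.6916 -0.0306  0.065 ] edges [0.0887 0.0864 0.0882] ang -91.4
reader ((257.34381103515625, 107.56913757324219), (79.88919067382812, 71.11578369140625), 9.819300651550293)
[[0.7014, 0.1268, 0.09], [0.9765, 0.0755, 0.09], [0.9152, -0.2263, 0.09], [0.6417, -0.1691, 0.09]] ctr [ 0.8087 -0.0483  0.09  ] edges [0.2798 0.3079 0.2795] ang -10.6
saddle_top [0.6015 0.1934 0.0259]
handle_pad [0.4285 0.1523 0.133 ]
jack [ 0.5178  0.1779 -0.0027]
lift_pad [ 0.6832 -0.0355  0.0382]
reader [ 0.6848 -0.0268 -0.0065]
```

View pics/crop1.png

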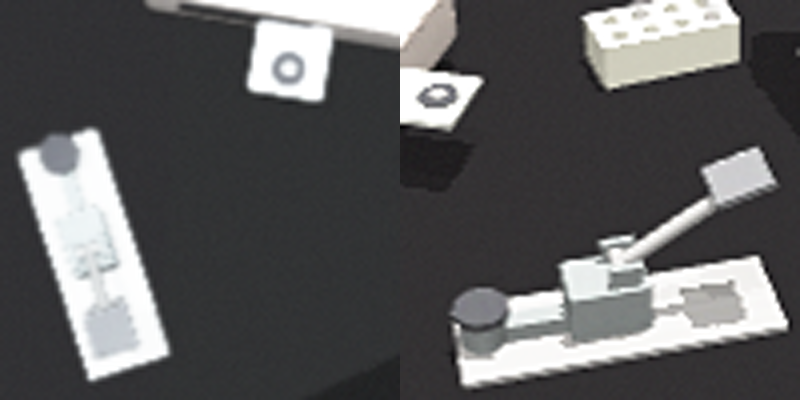

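The crop confirms it. The middle jack has a plate of about 235×80 mm (measured 243×84 with blooming), and its handle is up and its saddle lowered. Estimates: jack origin ≈ (0.523, 0.175), yaw ≈ 17°; reader yaw ≈ −11°, pad near (0.685, −0.03). Moving over for a closer wrist view.

{"method": "arm_command", "body": {
  "translation": [
    [-0.5,0,-0.3],
    [-1,0,-0.6],
    [-1,0,-0.6]
  ],
  "rotation": [
    [0,0,0],
    [0,0,0],
    [0,0,0]
  ],
  "grip": [-1,-1,-1]
}}

```text
time_s: 2.65
position: [0.2329, -0.5301, 0.2442]
tcp_rot: [[-0.963, 0.001, 0.269], [-0.269, 0.005, -0.963], [-0.002, -1.0, -0.005]]
force: [-0.8, 0.1, 0.2]
opening: 1.0
```

{"method": "arm_command", "body": {
  "translation": [
    [-0.5,0,-0.4],
    [-1,0,-0.8],
    [-1,0,-0.8]
  ],
  "rotation": [
    [0,0,0],
    [0,0,0],
    [0,0,0]
  ],
  "grip": [-1,-1,-1]
}}

```text
time_s: 2.95
position: [0.292, -0.4471, 0.2443]
tcp_rot: [[-0.963, -0.0, 0.269], [-0.269, 0.005, -0.963], [-0.001, -1.0, -0.005]]
force: [-1.0, -0.0, -0.1]
opening: 1.001
```

{"method": "arm_command", "body": {
  "translation": [
    [-0.5,0,-0.5],
    [-1,0,-1],
    [-1,0,-1]
  ],
  "rotation": [
    [0,0,0],
    [0,0,0],
    [0,0,0]
  ],
  "grip": [-1,-1,-1]
}}

```text
time_s: 3.25
position: [0.3467, -0.3503, 0.2444]
tcp_rot: [[-0.963, -0.001, 0.268], [-0.268, 0.003, -0.963], [-0.0, -1.0, -0.003]]
force: [-1.0, 0.9, -0.5]
opening: 0.996
```

{"method": "arm_command", "body": {
  "translation": [
    [-0.5,0,-0.5],
    [-1,0,-1],
    [-1,0,-1]
  ],
  "rotation": [
    [0,0,0],
    [0,0,0],
    [0,0,0]
  ],
  "grip": [-1,-1,-1]
}}

```text
time_s: 3.55
position: [0.403, -0.253, 0.2447]
tcp_rot: [[-0.963, -0.0, 0.268], [-0.268, 0.001, -0.963], [-0.0, -1.0, -0.001]]
force: [-0.9, -1.1, -0.2]
opening: 1.0
```

{"method": "arm_command", "body": {
  "translation": [
    [-0.4,0,-0.5],
    [-0.8,0,-1],
    [-0.8,0,-1]
  ],
  "rotation": [
    [0,0,0],
    [0,0,0],
    [0,0,0]
  ],
  "grip": [-1,-1,-1]
}}

```text
time_s: 3.85
position: [0.4437, -0.1583, 0.2447]
tcp_rot: [[-0.963, 0.0, 0.27], [-0.27, 0.001, -0.963], [-0.001, -1.0, -0.001]]
force: [-0.2, -0.6, -0.6]
opening: 1.001
```

{"method": "arm_command", "body": {
  "translation": [
    [-0.4,0,-0.5],
    [-0.8,0,-1],
    [-0.8,0,-1]
  ],
  "rotation": [
    [0,0,0],
    [0,0,0],
    [0,0,0]
  ],
  "grip": [-1,-1,-1]
}}

```text
time_s: 4.15
position: [0.485, -0.0651, 0.2448]
tcp_rot: [[-0.963, 0.002, 0.27], [-0.27, 0.0, -0.963], [-0.002, -1.0, 0.0]]
force: [0.3, -0.5, -0.1]
opening: 0.998
```

{"method": "arm_command", "body": {
  "translation": [
    [-0.4,0,-0.5],
    [-0.8,0,-1],
    [-0.8,0,-1],
    [-0.8,0,-1],
    [-0.8,0,-1]
  ],
  "rotation": [
    [0,0,0],
    [0,0,0],
    [0,0,0],
    [0,0,0],
    [0,0,0]
  ],
  "grip": [-1,-1,-1,-1,-1]
}}

```text
time_s: 4.65
position: [0.5236, 0.0246, 0.2444]
tcp_rot: [[-0.965, -0.001, 0.263], [-0.263, -0.001, -0.965], [0.001, -1.0, 0.001]]
force: [0.0, 0.9, -0.3]
opening: 1.001
```

```bash
cat > c.py <<'E'
from h import *
import sys,pickle
k=sys.argv[1]
c=cap('wrist');print(c['o'].round(3),bot.read_state()['time_s'])
pickle.dump({x:c[x] for x in('o','R','mtx','name','image')},open(f'w{k}.pkl','wb'))
for t in ['jack','lift_pad','saddle_top','handle_pad','reader']:
    print(t,[((np.array(r['point'])*[W,H]).round(1).tolist(),round(r['conf'],2)) for r in models.spot_point('wrist',t)][:3])
cv2.imwrite(f'pics/w{k}.png',cv2.resize(c['image'],(800,600),interpolation=cv2.INTER_CUBIC))
E
python3 c.py 1
```

```text
[0.598 0.045 0.385] 4.7
jack [([6.9, 181.7], 0.96), ([359.9, 348.2], 0.8), ([147.3, 140.6], 0.79)]
lift_pad [([334.7, 57.9], 0.6), ([31.6, 13.7], 0.38)]
saddle_top [([133.0, 70.4], 0.9), ([36.6, 201.9], 0.63)]
handle_pad [([123.2, 242.8], 0.75)]
reader [([324.3, 65.2], 0.77)]
```

View pics/w1.png

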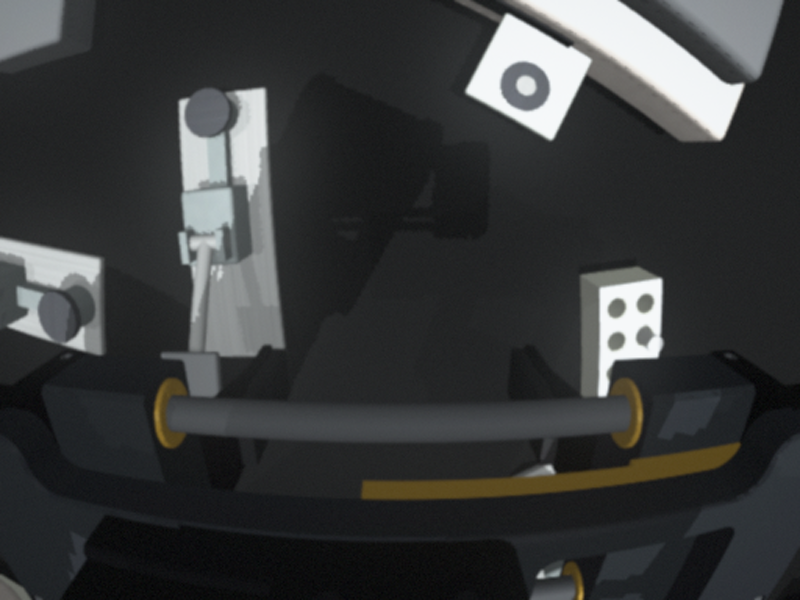

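The wrist view (800×600 px) shows the pad disc at (525,86), bracket corners (508,13), (592,62), (551,140) and (466,92), the small jack's saddle at (210,112) and its plate corner at (266,88). The rack is well to the right.

```bash
cat > d.py <<'E'
from h import *
import pickle
c=pickle.load(open('w1.pkl','rb'));k=.64
f=lambda u,v,z:atz(c,u*k,v*k,z).round(4)
print('disc',f(525.5,86,.065))
B=np.array([f(*p,.065) for p in((508,13),(592,62),(551,140),(466,92))]);print(B.tolist(),B.mean(0),np.linalg.norm(np.diff(B,axis=0),axis=1))
for a,b in((2,1),(3,0)):print('yaw',np.degrees(np.arctan2(*(B[b]-B[a])[1::-1])))
print('saddle',f(210,112,.04)); print('front corner',f(266,88,.008),'rear right',f(285,357,.008))
t=cap('top');s=cap('side')
print('tri disc',tri([(c,525.5*k,86*k),(t,252,142),(s,194.25,194)]),'disc top',atz(t,252,142,.065),'side',atz(s,194.25,194,.065))
print('tri saddle',tri([(c,210*k,112*k),(s,205,246.3)]),tri([(c,210*k,112*k),(t,194.7,163.5)]),'top',atz(t,194.7,163.5,.04),'side',atz(s,205,246.5,.04))
E
python3 d.py
```

```text
disc [ 0.6771 -0.0253  0.065 ]
[[0.7259, 0.0001, 0.065], [0.7132, -0.0683, 0.065], [0.646, -0.0536, 0.065], [0.6593, 0.0134, 0.065]] [ 0.6861 -0.0271  0.065 ] [0.06956903 0.06878903 0.06830732]
yaw -12.339087278326206
yaw -11.2933873461194
saddle [0.6049 0.1961 0.04  ]
front corner [0.6341 0.166  0.008 ] rear right [0.4096 0.0988 0.008 ]
tri disc [ 0.67963891 -0.02545437  0.06004186] disc top [ 0.67984191 -0.02452512  0.065     ] side [ 0.67753399 -0.01779719  0.065     ]
tri saddle [0.60553119 0.19872021 0.03431709] [0.60615646 0.19930369 0.03442792] top [0.60630479 0.19926792 0.04      ] side [0.60430024 0.20575322 0.04      ]
```

{"method": "arm_command", "body": {
  "translation": [
    [-0.2,0,-0.5],
    [-0.25,0,-0.9],
    [-0.25,0,-0.9]
  ],
  "rotation": [
    [0,-0.024,0],
    [0,-0.024,0],
    [0,-0.024,0]
  ],
  "grip": [-1,-1,-1]
}}

```text
time_s: 5.35
position: [0.5229, 0.1041, 0.2445]
tcp_rot: [[-0.956, -0.001, 0.292], [-0.292, 0.001, -0.956], [0.001, -1.0, -0.002]]
force: [0.0, -1.0, -0.1]
opening: 1.0
```

{"method": "arm_command", "body": {
  "translation": [
    [-0.1,0,-0.5],
    [-0.2,0.2,-0.9],
    [-0.2,0.6,-0.9],
    [-0.2,0.7,-0.9],
    [-0.2,0.7,-0.9]
  ],
  "rotation": [
    [0,0,0],
    [0,0,0],
    [0,0,0],
    [0,0,0],
    [0,0,0]
  ],
  "grip": [-1,-1,-1,-1,-1]
}}

```text
time_s: 5.85
position: [0.5175, 0.174, 0.1873]
tcp_rot: [[-0.957, -0.004, 0.288], [-0.288, -0.001, -0.957], [0.004, -1.0, -0.0]]
force: [-0.1, 0.6, 1.5]
opening: 1.002
```

```bash
python3 c.py 2
```

```text
[0.591 0.196 0.328] 5.9
jack [([50.4, 206.9], 0.66), ([254.1, 172.9], 0.63)]
lift_pad []
saddle_top [([257.1, 88.6], 0.93), ([254.4, 310.5], 0.48)]
handle_pad [([254.2, 311.9], 0.73)]
reader [([443.4, 102.7], 0.75)]
```

View pics/w2.png

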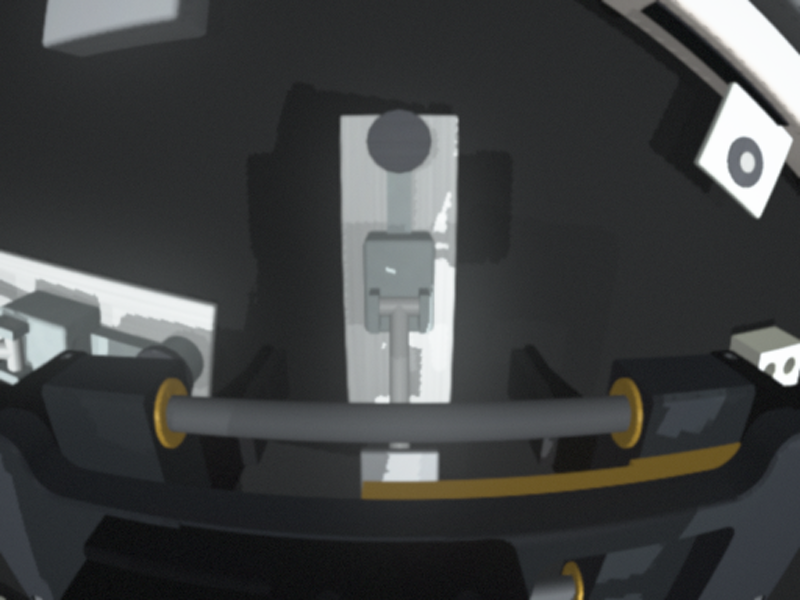

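The jack is now square under the gripper. Saddle at (399,141), block top front edge from (366,233) to (433,233), and plate front corners at (341,116) and (458,116).

```bash
cat > e.py <<'E'
from h import *
import pickle
c=pickle.load(open('w2.pkl','rb'));c1=pickle.load(open('w1.pkl','rb'));k=.64
f=lambda u,v,z:atz(c,u*k,v*k,z).round(4)
S=f(399,141,.04);a=f(366,233,.05);b=f(433,233,.05);p=f(341,116,.008);q=f(458,116,.008)
print('tri saddle',tri([(c,399*k,141*k),(c1,210*k,112*k)]).round(4),S)
print('tri disc',tri([(c,746*k,162*k),(c1,525.5*k,86*k)]).round(4),f(746,162,.065))
for u,v in((a,b),(p,q)):print('yaw',np.degrees(np.arctan2(*(u-v)[1::-1]))-90,'w',np.linalg.norm(u-v))
d=np.array([np.cos(.291),np.sin(.291)])
print('origin from saddle',S[:2]-.09*d,'block',(a+b)[:2]/2-.03*d,'plate',(p+q)[:2]/2-.11*d)
E
python3 e.py
```

```text
tri saddle [0.605  0.1996 0.032 ] [0.6046 0.1995 0.04  ]
tri disc [ 0.6768 -0.0248  0.0672] [ 0.6779 -0.0267  0.065 ]
yaw 16.821409890040883 w 0.04042993940138919
yaw 16.789233906725315 w 0.07927937941230369
origin from saddle [0.51838383 0.17367807] block [0.52251128 0.17454269] plate [0.51797468 0.17318986]
```

{"method": "arm_command", "body": {
  "translation": [
    [-0.07,0.4,0],
    [-0.07,0.8,0],
    [-0.07,1,0],
    [-0.07,1,0]
  ],
  "rotation": [
    [0,0,0],
    [0,0,0],
    [0,0,0],
    [0,0,0]
  ],
  "grip": [-1,-1,-1,-1]
}}

```text
time_s: 6.55
position: [0.5225, 0.1759, 0.1069]
tcp_rot: [[-0.958, -0.004, 0.288], [-0.288, -0.001, -0.958], [0.004, -1.0, -0.001]]
force: [-0.0, 1.3, 0.7]
opening: 0.996
```

{"method": "arm_command", "body": {
  "translation": [
    [0,0.3,0],
    [0,0.6,0],
    [0,0.8,0],
    [0,0.8,0]
  ],
  "rotation": [
    [0,0,0],
    [0,0,0],
    [0,0,0],
    [0,0,0]
  ],
  "grip": [-1,-1,-1,-1]
}}

```text
time_s: 6.95
position: [0.5236, 0.1762, 0.0441]
tcp_rot: [[-0.957, -0.002, 0.288], [-0.288, -0.0, -0.957], [0.002, -1.0, -0.0]]
force: [-0.4, -0.2, 0.3]
opening: 1.003
```

{"method": "arm_command", "body": {
  "translation": [
    [0,0,0],
    [0,0,0],
    [0,0,0],
    [0,0,0],
    [0,0,0]
  ],
  "rotation": [
    [0,0,0],
    [0,0,0],
    [0,0,0],
    [0,0,0],
    [0,0,0]
  ],
  "grip": [0,0.5,1,1,1]
}}

```text
time_s: 7.45
position: [0.5241, 0.1765, 0.0451]
tcp_rot: [[-0.957, 0.001, 0.289], [-0.289, 0.0, -0.957], [-0.001, -1.0, 0.0]]
force: [0.1, 0.1, 0.2]
opening: 0.634
```

{"method": "arm_command", "body": {
  "translation": [
    [0,0,0],
    [0,0,0],
    [0,0,0],
    [0,0,0],
    [0,0,0]
  ],
  "rotation": [
    [0,0,0],
    [0,0,0],
    [0,0,0],
    [0,0,0],
    [0,0,0]
  ],
  "grip": [1,1,1,1,1]
}}

```text
time_s: 7.95
position: [0.524, 0.1762, 0.0447]
tcp_rot: [[-0.957, 0.0, 0.289], [-0.289, -0.0, -0.957], [-0.0, -1.0, 0.0]]
force: [-0.5, -3.3, 2.7]
opening: 0.501
```

{"method": "arm_command", "body": {
  "translation": [
    [0,-0.05,0],
    [0,-0.15,0],
    [0,-0.25,0],
    [0,-0.25,0]
  ],
  "rotation": [
    [0,0,0],
    [0,0,0],
    [0,0,0],
    [0,0,0]
  ],
  "grip": [1,1,1,1]
}}

```text
time_s: 8.35
position: [0.5242, 0.1767, 0.0653]
tcp_rot: [[-0.957, 0.001, 0.289], [-0.289, 0.0, -0.957], [-0.002, -1.0, 0.0]]
force: [0.6, -0.2, -8.1]
opening: 0.506
```

{"method": "arm_command", "body": {
  "translation": [
    [0.05,0,0.15],
    [0.13,0,0.4],
    [0.22,0,0.65],
    [0.3,0,0.9],
    [0.33,0,1]
  ],
  "rotation": [
    [0,0.04,0],
    [0,0.1,0],
    [0,0.16,0],
    [0,0.21,0],
    [0,0.235,0]
  ],
  "grip": [1,1,1,1,1]
}}

```text
time_s: 8.85
position: [0.5213, 0.0899, 0.0643]
tcp_rot: [[-0.999, -0.001, 0.042], [-0.042, -0.001, -0.999], [0.001, -1.0, 0.0]]
force: [-0.0, -0.5, -7.9]
opening: 0.502
```

{"method": "arm_command", "body": {
  "translation": [
    [0.01,0,0.15],
    [0.03,0,0.4],
    [0.04,0,0.65],
    [0.05,0,0.9],
    [0.06,0,1]
  ],
  "rotation": [
    [0,0.04,0],
    [0,0.1,0],
    [0,0.16,0],
    [0,0.21,0],
    [0,0.235,0]
  ],
  "grip": [1,1,1,1,1]
}}

```text
time_s: 9.35
position: [0.5211, 0.0104, 0.0646]
tcp_rot: [[-0.979, 0.001, -0.202], [0.202, -0.0, -0.979], [-0.001, -1.0, 0.0]]
force: [0.6, -0.2, -9.5]
opening: 0.505
```

{"method": "arm_command", "body": {
  "translation": [
    [0,0.1,0],
    [0,0.18,0],
    [0,0.18,0]
  ],
  "rotation": [
    [0,0,0],
    [0,0,0],
    [0,0,0]
  ],
  "grip": [1,1,1]
}}

```text
time_s: 9.65
position: [0.5193, 0.0131, 0.0489]
tcp_rot: [[-0.98, -0.003, -0.197], [0.197, 0.001, -0.98], [0.003, -1.0, -0.0]]
force: [-0.1, 0.4, -8.6]
opening: 0.505
```

```bash
python3 c.py 3; python3 -c "
from h import *
c=cap('side');cv2.imwrite('pics/s3.png',cv2.resize(c['image'][140:290,90:290],(800,600),interpolation=cv2.INTER_CUBIC))"
```

```text
[ 0.595 -0.003  0.189] 9.7
jack [([254.4, 233.9], 0.93), ([491.9, 360.9], 0.61)]
lift_pad []
saddle_top [([257.7, 87.4], 0.75), ([6.4, 373.1], 0.64)]
handle_pad [([255.5, 88.9], 0.56), ([256.5, 231.8], 0.49)]
reader []
```

View pics/w3.png

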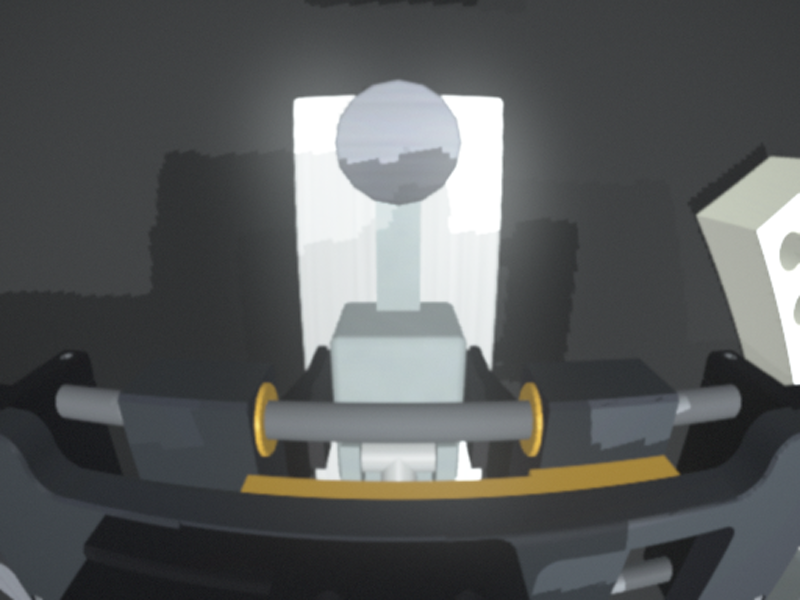

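The jack is held straight with its saddle at (398,143). The bracket is just out of view at the top. Measuring the saddle relative to the TCP.

```bash
cat > f.py <<'E'
from h import *
import pickle
c=pickle.load(open('w3.pkl','rb'));k=.64
s=bot.read_state();R=s['tcp_rot'];print(s['position'].round(4),s['force'].round(1))
S=atz(c,398*k,143*k,.0442);print('saddle',S.round(4),'in tool',(R.T@(S-s['position'])).round(4))
p=atz(c,295*k,98*k,.0122);q=atz(c,502*k,98*k,.0122);print(p,q,np.linalg.norm(p-q),'yaw',np.degrees(np.arctan2(*(p-q)[1::-1]))-90,'tool yaw',np.degrees(np.arctan2(-R[1,0],-R[0,0])))
pad=np.array([.6772,-.0255,.0]);print('pad-saddle in tool',(R.T@(pad-S)).round(4))
t=np.array([S[0]-.0,S[1],.04])
E
python3 f.py
```

```text
[0.5208 0.0124 0.0503] [ 0.4 -0.8 -9. ]
saddle [ 0.601  -0.0038  0.0442] in tool [-0.0819  0.0062  0.    ]
[0.62825791 0.03055249 0.0122    ] [ 0.61282153 -0.04644315  0.0122    ] 0.07852776645348308 yaw -11.336579434660308 tool yaw -11.381512224549091
pad-saddle in tool [-0.079   0.0442  0.0062]
```

View pics/s3.png

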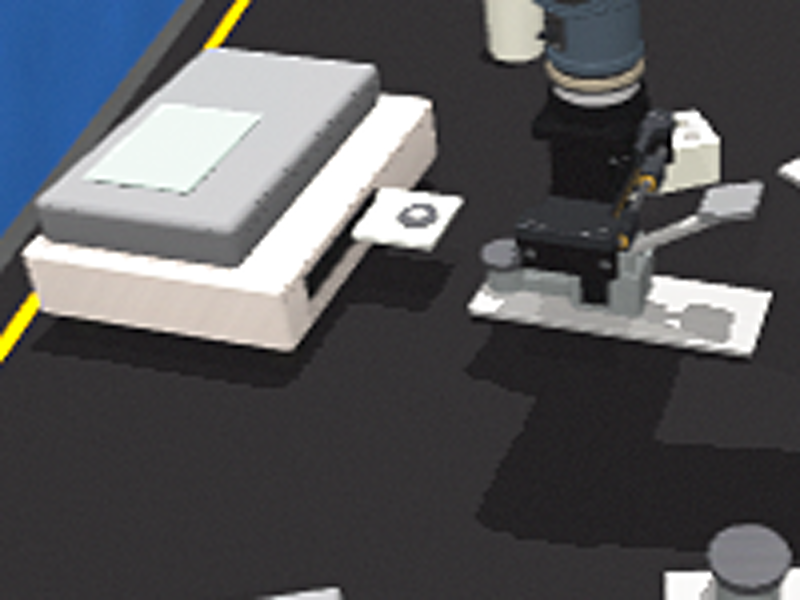

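The side view shows the jack level, its saddle at (502,250) in line with the bracket disc at (418,215). I need about 79 mm forward and 6 mm sideways. Going part way, then looking again.

{"method": "arm_command", "body": {
  "translation": [
    [-0.08,0,0.02],
    [-0.2,0,0.05],
    [-0.34,0,0.08],
    [-0.45,0,0.08],
    [-0.5,0,0.08]
  ],
  "rotation": [
    [0,0,0],
    [0,0,0],
    [0,0,0],
    [0,0,0],
    [0,0,0]
  ],
  "grip": [1,1,1,1,1]
}}

```text
time_s: 10.5
position: [0.5609, -0.003, 0.0504]
tcp_rot: [[-0.98, 0.003, -0.199], [0.199, -0.001, -0.98], [-0.003, -1.0, -0.0]]
force: [1.1, 0.4, -8.3]
opening: 0.508
```

{"method": "arm_command", "body": {
  "translation": [
    [0,0,0],
    [0,0,0]
  ],
  "rotation": [
    [0,0,0],
    [0,0,0]
  ],
  "grip": [1,1]
}}

```text
time_s: 10.7
position: [0.5578, -0.0019, 0.0499]
tcp_rot: [[-0.98, -0.002, -0.198], [0.198, 0.0, -0.98], [0.002, -1.0, -0.0]]
force: [-0.3, 1.4, -9.2]
opening: 0.502
```

```bash
python3 c.py 4
```

```text
[ 0.633 -0.018  0.19 ] 10.75
jack [([251.8, 233.1], 0.94), ([477.8, 228.0], 0.21)]
lift_pad [([249.8, 14.7], 0.65)]
saddle_top [([256.0, 90.0], 0.88)]
handle_pad []
reader [([252.3, 35.8], 0.8)]
```

View pics/w4.png

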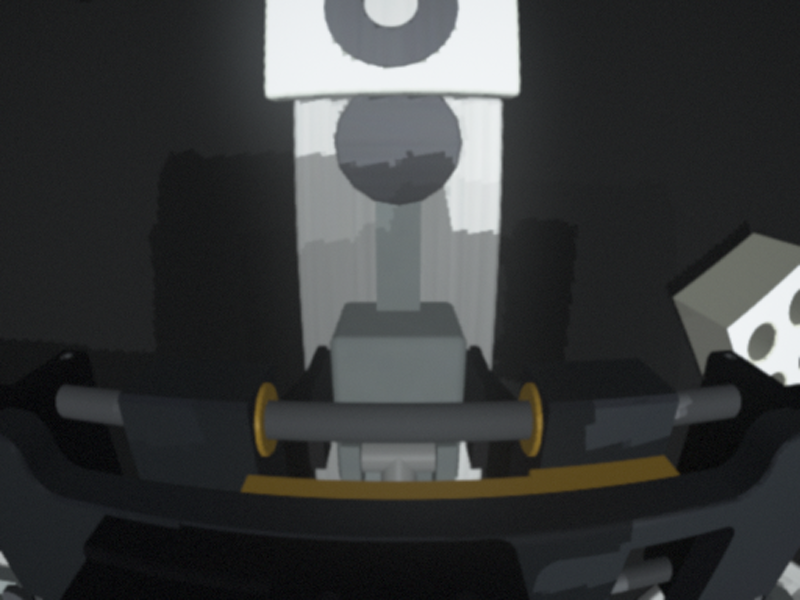

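The view shows the disc at (391,4), the bracket front edge from (266,93) to (519,92), and the saddle at (398,143), already partly under the edge with the bracket square to the jack.

```bash
cat > g.py <<'E'
from h import *
import pickle
c=pickle.load(open('w4.pkl','rb'));k=.64
s=bot.read_state();R=np.array(s['tcp_rot']);print(s['position'].round(4))
S=atz(c,398*k,143*k,.0442);D=atz(c,391*k,4*k,.065)
p=atz(c,267*k,91*k,.065);q=atz(c,519*k,90*k,.065);p2=atz(c,267*k,98*k,.057);q2=atz(c,519*k,96*k,.057)
print('S',S,'D',D,'pad-S tool',(R.T@(D-S)).round(4))
for a,b in((p,q),(p2,q2)):
  y=np.degrees(np.arctan2(*(a-b)[1::-1]))-90;d=np.array([np.cos(np.radians(-11.6)),np.sin(np.radians(-11.6)),0])
  print('w',np.linalg.norm(a-b),'yaw',y,'pad-S tool',(R.T@((a+b)/2+.025*d-S)).round(4))
print('tool yaw',np.degrees(np.arctan2(-R[1,0],-R[0,0])),'abs est',(R.T@(np.array([.6772,-.0255,0])-S)).round(4))
E
python3 g.py
```

```text
[ 0.5582 -0.0019  0.0501]
S [ 0.63950588 -0.01892154  0.0442    ] D [ 0.67752597 -0.02467334  0.065     ] pad-S tool [-0.0384 -0.0208 -0.0019]
w 0.06829996215669613 yaw -11.360420114232554 pad-S tool [-0.0398 -0.0208 -0.0013]
w 0.07264788209242275 yaw -11.118152378985428 pad-S tool [-0.0392 -0.0128 -0.0014]
tool yaw -11.409943840962786 abs est [-0.0383  0.0442 -0.001 ]
```

All estimates agree: −39 mm along tool x, −1.5 mm along z, then down about 5.5 mm.

{"method": "arm_command", "body": {
  "translation": [
    [-0.08,0,-0.01],
    [-0.2,0,-0.02],
    [-0.33,0,-0.02],
    [-0.44,0,-0.02],
    [-0.49,0,-0.02]
  ],
  "rotation": [
    [0,0,0],
    [0,0,0],
    [0,0,0],
    [0,0,0],
    [0,0,0]
  ],
  "grip": [1,1,1,1,1]
}}

```text
time_s: 11.5
position: [0.5995, -0.0089, 0.0503]
tcp_rot: [[-0.98, 0.003, -0.198], [0.198, -0.001, -0.98], [-0.003, -1.0, 0.0]]
force: [0.2, -0.3, -8.0]
opening: 0.501
```

{"method": "arm_command", "body": {
  "translation": [
    [0,0,0],
    [0,0.02,0],
    [0,0.04,0],
    [0,0.06,0],
    [0,0.065,0]
  ],
  "rotation": [
    [0,0,0],
    [0,0,0],
    [0,0,0],
    [0,0,0],
    [0,0,0]
  ],
  "grip": [1,1,1,1,1]
}}

```text
time_s: 12.0
position: [0.5966, -0.0081, 0.0448]
tcp_rot: [[-0.98, -0.001, -0.198], [0.198, 0.0, -0.98], [0.001, -1.0, 0.0]]
force: [-0.8, 0.1, -6.7]
opening: 0.5
```

{"method": "arm_command", "body": {
  "translation": [
    [0,0,0],
    [0,0,0]
  ],
  "rotation": [
    [0,0,0],
    [0,0,0]
  ],
  "grip": [1,1]
}}

```text
time_s: 12.2
position: [0.5973, -0.0083, 0.045]
tcp_rot: [[-0.98, 0.0, -0.198], [0.198, -0.0, -0.98], [-0.0, -1.0, -0.0]]
force: [-0.1, 0.5, -9.2]
opening: 0.502
```

```bash
cat > s.py <<'E'
from h import *
s=bot.read_state();print(s['position'].round(4),s['force'].round(1),s['time_s'],s['tcp_rot'].round(4).tolist())
E
python3 s.py; python3 c.py 5
```

```text
[ 0.5973 -0.0083  0.045 ] [-0.1  0.5 -9.2] 12.2 [[-0.9802, 0.0003, -0.1979], [0.1979, -0.0, -0.9802], [-0.0003, -1.0, -0.0]]
[ 0.672 -0.024  0.186] 12.25
jack [([254.7, 232.9], 0.91), ([4.2, 380.9], 0.78)]
lift_pad [([256.7, 93.5], 0.96)]
saddle_top []
handle_pad []
reader [([255.1, 99.0], 0.91)]
```

View pics/w5.png

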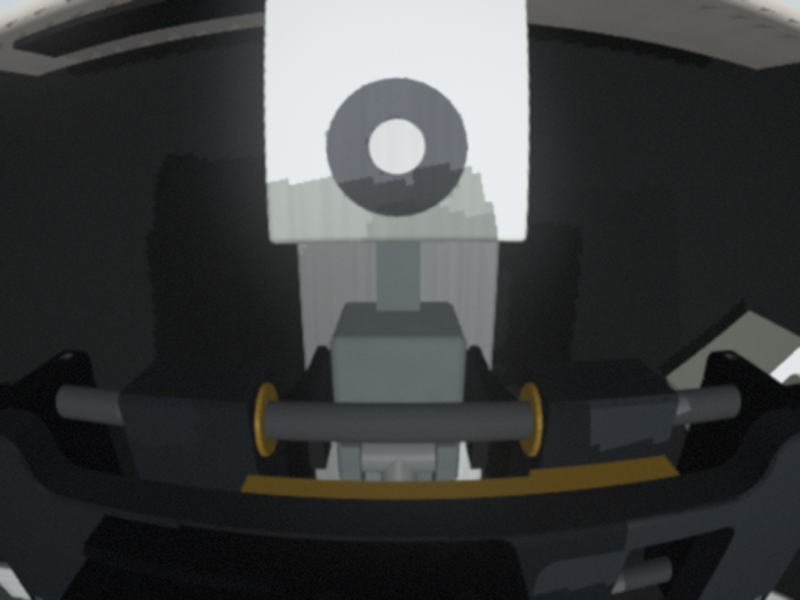

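The disc now sits at (397,147), right over the hidden saddle. Checking numerically, then lowering the last bit, since the load is still on the gripper.

Run:
```python
from h import *
import pickle
c=pickle.load(open('w5.pkl','rb'));k=.64
s=bot.read_state();R=np.array(s['tcp_rot']);D=atz(c,397*k,147*k,.065);print(D,(R.T@(D-s['position'])).round(4),'vs saddle -.0819,0')
```

```text
[ 0.67695228 -0.02461668  0.065     ] [-0.0813 -0.02    0.0002] vs saddle -.0819,0
```

{"method": "arm_command", "body": {
  "translation": [
    [0,0.01,0],
    [0,0.02,0],
    [0,0.02,0],
    [0,0.02,0]
  ],
  "rotation": [
    [0,0,0],
    [0,0,0],
    [0,0,0],
    [0,0,0]
  ],
  "grip": [1,1,1,1]
}}

```text
time_s: 12.9
position: [0.5974, -0.0083, 0.0447]
tcp_rot: [[-0.98, 0.001, -0.198], [0.198, -0.0, -0.98], [-0.001, -1.0, 0.0]]
force: [-3.5, 0.9, 6.1]
opening: 0.504
```

The disc is within 1 mm of the saddle position and the jack is resting on the bench. Releasing and rising.

{"method": "arm_command", "body": {
  "translation": [
    [0,0,0],
    [0,0,0],
    [0,0,0],
    [0,0,0],
    [0,0,0]
  ],
  "rotation": [
    [0,0,0],
    [0,0,0],
    [0,0,0],
    [0,0,0],
    [0,0,0]
  ],
  "grip": [0,-0.4,-0.6,-0.6,-0.6]
}}

```text
time_s: 13.4
position: [0.5977, -0.0084, 0.0434]
tcp_rot: [[-0.98, 0.001, -0.198], [0.198, -0.0, -0.98], [-0.001, -1.0, -0.0]]
force: [0.1, 0.3, -0.1]
opening: 0.754
```

{"method": "arm_command", "body": {
  "translation": [
    [0,0,0],
    [0,-0.2,0],
    [0,-0.5,0],
    [0,-0.8,0],
    [0,-1,0]
  ],
  "rotation": [
    [0,0,0],
    [0,0,0],
    [0,0,0],
    [0,0,0],
    [0,0,0]
  ],
  "grip": [-0.6,-0.6,-0.6,-0.6,-0.6]
}}

```text
time_s: 13.9
position: [0.5979, -0.0084, 0.1248]
tcp_rot: [[-0.98, 0.002, -0.198], [0.198, -0.0, -0.98], [-0.002, -1.0, -0.0]]
force: [0.2, 0.7, 0.6]
opening: 0.803
```

{"method": "arm_command", "body": {
  "translation": [
    [0,-0.3,0],
    [0,-0.6,0],
    [0,-0.8,0],
    [0,-0.8,0]
  ],
  "rotation": [
    [0,0,0],
    [0,0,0],
    [0,0,0],
    [0,0,0]
  ],
  "grip": [0,1,1,1]
}}

```text
time_s: 14.3
position: [0.599, -0.0086, 0.1898]
tcp_rot: [[-0.98, 0.006, -0.198], [0.198, -0.001, -0.98], [-0.006, -1.0, -0.0]]
force: [-0.1, -0.7, -0.3]
opening: 0.523
```

{"method": "arm_command", "body": {
  "translation": [
    [0.3,0,0],
    [0.6,0,0],
    [0.8,0,0],
    [0.8,0,0],
    [0.8,0,0]
  ],
  "rotation": [
    [0,0,0],
    [0,0,0],
    [0,0,0],
    [0,0,0],
    [0,0,0]
  ],
  "grip": [1,1,1,1,1]
}}

```text
time_s: 14.8
position: [0.535, 0.0042, 0.1869]
tcp_rot: [[-0.98, 0.0, -0.198], [0.198, -0.0, -0.98], [-0.0, -1.0, 0.0]]
force: [0.2, 0.0, 0.1]
opening: 0.068
```

```bash
python3 s.py; python3 c.py 6; python3 -c "
from h import *
c=cap('side');cv2.imwrite('pics/s6.png',cv2.resize(c['image'][140:290,90:290],(800,600),interpolation=cv2.INTER_CUBIC))
for t in ['handle_pad','saddle_top']: print(t,models.spot_point('side',t)[:3])"
```

```text
[0.535  0.0042 0.1869] [0.2 0.  0.1] 14.8 [[-0.9802, 0.0002, -0.198], [0.198, -0.0001, -0.9802], [-0.0003, -1.0, 0.0]]
[ 0.61  -0.011  0.328] 14.85
jack [([252.6, 124.5], 0.58)]
lift_pad [([255.7, 34.6], 0.77)]
saddle_top [([420.2, 312.1], 0.55)]
handle_pad [([254.5, 257.0], 0.56)]
reader [([256.1, 42.0], 0.56)]
handle_pad [{'point': [0.5539, 0.881], 'conf': 0.8}, {'point': [0.6693, 0.3336], 'conf': 0.75}]
saddle_top [{'point': [0.5414, 0.7247], 'conf': 0.52}, {'point': [0.3848, 0.5333], 'conf': 0.45}, {'point': [0.5828, 0.449], 'conf': 0.43}]
```

View pics/s6.png

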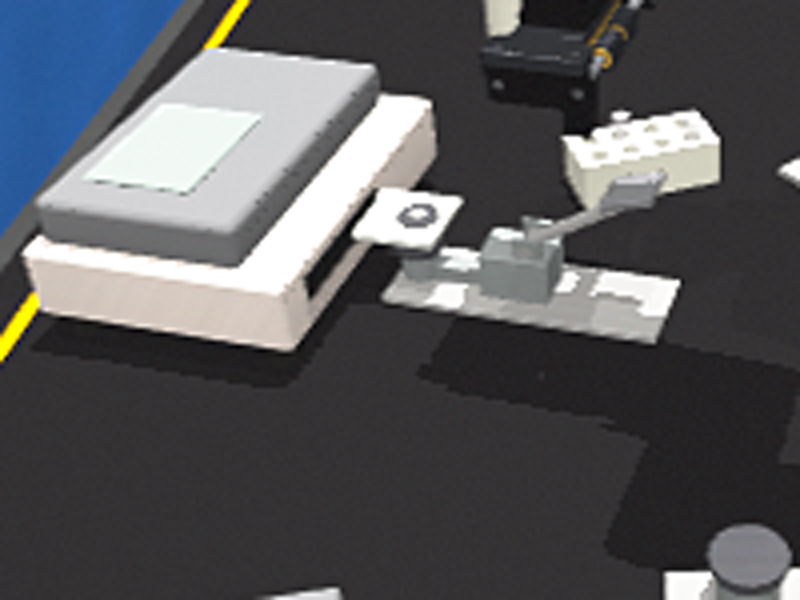

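The side view shows the jack under the bracket, with its saddle at (425,262) below the disc at (418,215), the handle up, and the pad at (638,188). Moving above the press pad.

{"method": "arm_command", "body": {
  "translation": [
    [0.25,0,0],
    [0.5,0.05,0],
    [0.5,0.2,0],
    [0.5,0.35,0],
    [0.5,0.38,0]
  ],
  "rotation": [
    [0,0,0],
    [0,0,0],
    [0,0,0],
    [0,0,0],
    [0,0,0]
  ],
  "grip": [1,1,1,1,1]
}}

```text
time_s: 15.75
position: [0.4946, 0.0124, 0.1561]
tcp_rot: [[-0.98, -0.002, -0.198], [0.198, 0.0, -0.98], [0.002, -1.0, 0.0]]
force: [0.6, 0.3, 0.1]
opening: 0.006
```

```bash
python3 s.py; python3 -c "
from h import *
c=cap('side');print(atz(c,249.5,187,.121))
cv2.imwrite('pics/s7.png',cv2.resize(c['image'][140:290,90:290],(800,600),interpolation=cv2.INTER_CUBIC))"
```

```text
[0.4946 0.0124 0.1561] [0.6 0.3 0.1] 15.75 [[-0.9802, -0.002, -0.1979], [0.1979, 0.0004, -0.9802], [0.0021, -1.0, 0.0]]
[0.49099742 0.01897614 0.121     ]
```

View pics/s7.png

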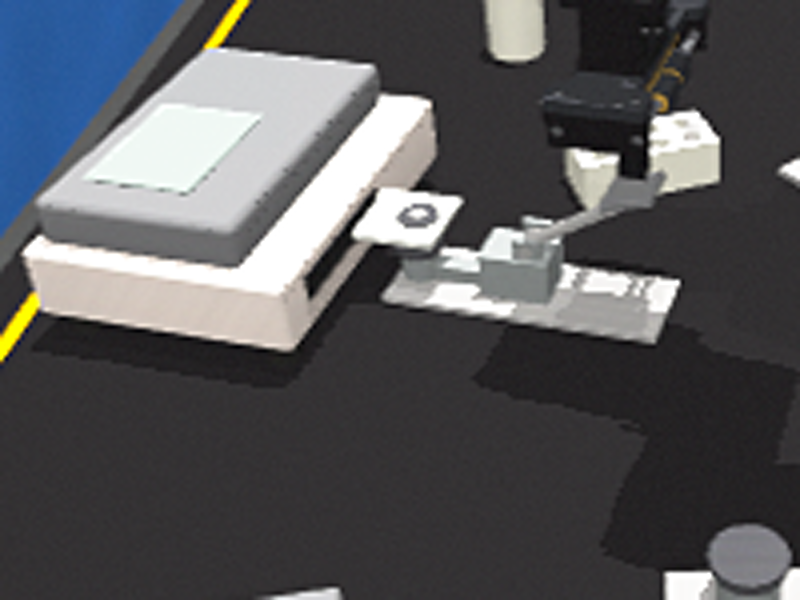

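The closed fingertips are at (635,175), just over the pad. Starting the slow stroke along the pad's arc.

{"method": "arm_command", "body": {
  "translation": [
    [0,0.05,0],
    [0,0.1,0],
    [0,0.15,0],
    [0.02,0.19,0],
    [0.03,0.22,0]
  ],
  "rotation": [
    [0,0,0],
    [0,0,0],
    [0,0,0],
    [0,0,0],
    [0,0,0]
  ],
  "grip": [1,1,1,1,1]
}}

```text
time_s: 16.3
position: [0.4922, 0.0129, 0.1394]
tcp_rot: [[-0.98, -0.002, -0.198], [0.198, 0.0, -0.98], [0.002, -1.0, 0.0]]
force: [-2.5, 0.4, 5.3]
opening: 0.007
```

{"method": "arm_command", "body": {
  "translation": [
    [0.015,0.03,0],
    [0.03,0.06,0],
    [0.05,0.09,0],
    [0.065,0.12,0],
    [0.08,0.15,0]
  ],
  "rotation": [
    [0,0,0],
    [0,0,0],
    [0,0,0],
    [0,0,0],
    [0,0,0]
  ],
  "grip": [1,1,1,1,1]
}}

```text
time_s: 16.8
position: [0.4859, 0.0142, 0.1273]
tcp_rot: [[-0.98, -0.001, -0.198], [0.198, 0.0, -0.98], [0.001, -1.0, 0.0]]
force: [-1.8, 0.2, 4.9]
opening: 0.006
```

{"method": "arm_command", "body": {
  "translation": [
    [0.015,0.035,0],
    [0.03,0.07,0],
    [0.045,0.105,0],
    [0.06,0.14,0],
    [0.07,0.175,0]
  ],
  "rotation": [
    [0,0,0],
    [0,0,0],
    [0,0,0],
    [0,0,0],
    [0,0,0]
  ],
  "grip": [1,1,1,1,1]
}}

```text
time_s: 17.3
position: [0.4808, 0.0152, 0.1144]
tcp_rot: [[-0.98, -0.0, -0.198], [0.198, -0.0, -0.98], [0.0, -1.0, 0.0]]
force: [-4.6, 0.7, 17.4]
opening: 0.006
```

{"method": "arm_command", "body": {
  "translation": [
    [0.01,0.03,0],
    [0.02,0.06,0],
    [0.03,0.1,0],
    [0.04,0.13,0],
    [0.05,0.16,0]
  ],
  "rotation": [
    [0,0,0],
    [0,0,0],
    [0,0,0],
    [0,0,0],
    [0,0,0]
  ],
  "grip": [1,1,1,1,1]
}}

```text
time_s: 17.8
position: [0.477, 0.016, 0.1018]
tcp_rot: [[-0.98, 0.0, -0.198], [0.198, -0.0, -0.98], [-0.001, -1.0, 0.0]]
force: [-4.1, 0.3, 17.3]
opening: 0.002
```

{"method": "arm_command", "body": {
  "translation": [
    [0.01,0.03,0],
    [0.015,0.06,0],
    [0.02,0.09,0],
    [0.025,0.12,0],
    [0.03,0.14,0]
  ],
  "rotation": [
    [0,0,0],
    [0,0,0],
    [0,0,0],
    [0,0,0],
    [0,0,0]
  ],
  "grip": [1,1,1,1,1]
}}

```text
time_s: 18.3
position: [0.4749, 0.0164, 0.0904]
tcp_rot: [[-0.98, 0.001, -0.198], [0.198, -0.0, -0.98], [-0.001, -1.0, 0.0]]
force: [-3.1, 1.0, 15.3]
opening: -0.0
```

{"method": "arm_command", "body": {
  "translation": [
    [0,0.01,0],
    [0,0.02,0],
    [0,0.03,0],
    [0,0.03,0]
  ],
  "rotation": [
    [0,0,0],
    [0,0,0],
    [0,0,0],
    [0,0,0]
  ],
  "grip": [1,1,1,1]
}}

```text
time_s: 18.7
position: [0.4748, 0.0164, 0.0888]
tcp_rot: [[-0.98, 0.001, -0.198], [0.198, -0.0, -0.98], [-0.001, -1.0, 0.0]]
force: [-4.7, 0.3, 21.4]
opening: 0.006
```

```bash
python3 s.py; python3 -c "
from h import *
c=cap('side');cv2.imwrite('pics/s8.png',cv2.resize(c['image'][140:290,90:290],(800,600),interpolation=cv2.INTER_CUBIC))"
```

```text
[0.4748 0.0164 0.0888] [-4.7  0.3 21.4] 18.7 [[-0.9803, 0.001, -0.1976], [0.1976, -0.0004, -0.9803], [-0.0011, -1.0, 0.0001]]
```

View pics/s8.png

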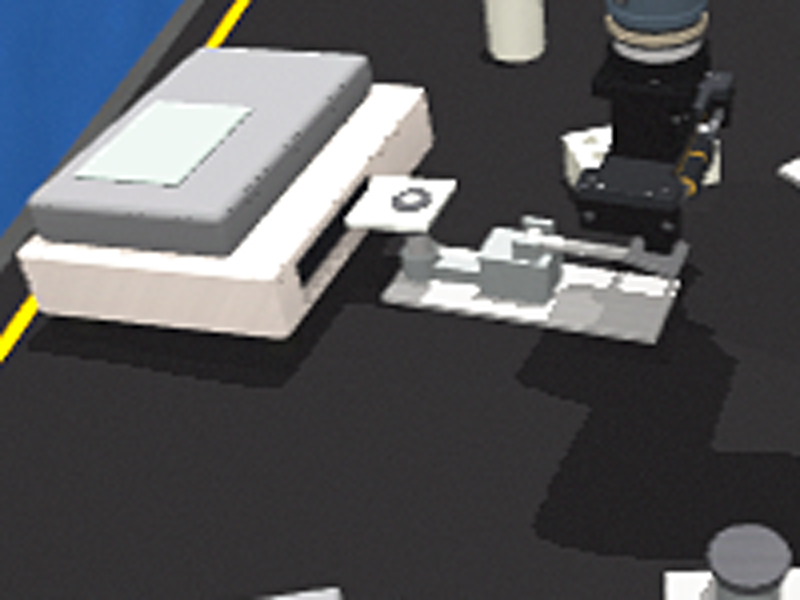

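The reader front is up (disc now at (411,199), was (418,215)), the handle is level and right down, and the jack base hasn't moved. Now returning up slowly along the arc.

{"method": "arm_command", "body": {
  "translation": [
    [0,-0.05,0],
    [-0.01,-0.08,0],
    [-0.02,-0.11,0],
    [-0.03,-0.14,0],
    [-0.04,-0.17,0]
  ],
  "rotation": [
    [0,0,0],
    [0,0,0],
    [0,0,0],
    [0,0,0],
    [0,0,0]
  ],
  "grip": [1,1,1,1,1]
}}

```text
time_s: 19.25
position: [0.4769, 0.016, 0.101]
tcp_rot: [[-0.98, -0.002, -0.198], [0.198, 0.0, -0.98], [0.002, -1.0, 0.0]]
force: [-3.7, -0.6, 10.0]
opening: 0.005
```

{"method": "arm_command", "body": {
  "translation": [
    [-0.01,-0.03,0],
    [-0.02,-0.06,0],
    [-0.03,-0.1,0],
    [-0.04,-0.13,0],
    [-0.05,-0.16,0]
  ],
  "rotation": [
    [0,0,0],
    [0,0,0],
    [0,0,0],
    [0,0,0],
    [0,0,0]
  ],
  "grip": [1,1,1,1,1]
}}

```text
time_s: 19.75
position: [0.4806, 0.0152, 0.1138]
tcp_rot: [[-0.98, -0.003, -0.198], [0.198, 0.0, -0.98], [0.003, -1.0, 0.0]]
force: [-4.9, -0.0, 10.2]
opening: 0.005
```

{"method": "arm_command", "body": {
  "translation": [
    [-0.015,-0.035,0],
    [-0.03,-0.07,0],
    [-0.045,-0.105,0],
    [-0.06,-0.14,0],
    [-0.07,-0.175,0]
  ],
  "rotation": [
    [0,0,0],
    [0,0,0],
    [0,0,0],
    [0,0,0],
    [0,0,0]
  ],
  "grip": [1,1,1,1,1]
}}

```text
time_s: 20.25
position: [0.4883, 0.0137, 0.1274]
tcp_rot: [[-0.98, 0.001, -0.198], [0.198, -0.0, -0.98], [-0.001, -1.0, -0.0]]
force: [0.0, -0.2, -0.4]
opening: 0.006
```

{"method": "arm_command", "body": {
  "translation": [
    [-0.015,-0.04,0],
    [-0.03,-0.08,0],
    [-0.05,-0.13,0],
    [-0.07,-0.18,0],
    [-0.1,-0.25,0]
  ],
  "rotation": [
    [0,0,0],
    [0,0,0],
    [0,0,0],
    [0,0,0],
    [0,0,0]
  ],
  "grip": [1,1,1,1,1]
}}

```text
time_s: 20.75
position: [0.4953, 0.0123, 0.1476]
tcp_rot: [[-0.98, -0.0, -0.198], [0.198, 0.0, -0.98], [0.0, -1.0, -0.0]]
force: [0.5, -0.6, -0.3]
opening: 0.009
```

{"method": "arm_command", "body": {
  "translation": [
    [0,-0.05,0],
    [0,-0.1,0],
    [0,-0.1,0],
    [0,-0.1,0],
    [0,-0.1,0]
  ],
  "rotation": [
    [0,0,0],
    [0,0,0],
    [0,0,0],
    [0,0,0],
    [0,0,0]
  ],
  "grip": [1,1,1,1,1]
}}

```text
time_s: 21.25
position: [0.4951, 0.0123, 0.1552]
tcp_rot: [[-0.98, -0.0, -0.198], [0.198, 0.0, -0.98], [0.001, -1.0, -0.0]]
force: [0.4, 1.0, -0.2]
opening: 0.005
```

```bash
python3 s.py; python3 -c "
from h import *
c=cap('side');a=cv2.resize(c['image'][140:290,90:290],(800,600),interpolation=cv2.INTER_CUBIC);cv2.imwrite('pics/s9.png',a)
b=cv2.imread('pics/s7.png');d=cv2.absdiff(a,b).max(2)
m,st=(d>40).sum(),None;ys,xs=np.where(d>40);print('diff to pre-stroke',m,(xs.min(),xs.max(),ys.min(),ys.max()) if m else '', 'reader zone',(d[:,:470]>40).sum(),'jack zone',(d[210:360,380:700]>40).sum())"
```

```text
[0.4951 0.0123 0.1552] [ 0.4  1.  -0.2] 21.25 [[-0.9802, -0.0005, -0.198], [0.198, 0.0001, -0.9802], [0.0005, -1.0, -0.0]]
diff to pre-stroke 468 (np.int64(549), np.int64(679), np.int64(33), np.int64(299)) reader zone 0 jack zone 49
```

The fingers outran the damped handle, so I'll wait a second and confirm it is fully up.

{"method": "arm_command", "body": {
  "translation": [
    [0,0,0],
    [0,0,0],
    [0,0,0],
    [0,0,0],
    [0,0,0]
  ],
  "rotation": [
    [0,0,0],
    [0,0,0],
    [0,0,0],
    [0,0,0],
    [0,0,0]
  ],
  "grip": [1,1,1,1,1]
}}

```text
time_s: 21.8
position: [0.4953, 0.0123, 0.1553]
tcp_rot: [[-0.98, -0.0, -0.198], [0.198, 0.0, -0.98], [0.0, -1.0, -0.0]]
force: [-0.1, 0.3, -1.0]
opening: 0.003
```

{"method": "arm_command", "body": {
  "translation": [
    [0,0,0],
    [0,0,0],
    [0,0,0],
    [0,0,0],
    [0,0,0]
  ],
  "rotation": [
    [0,0,0],
    [0,0,0],
    [0,0,0],
    [0,0,0],
    [0,0,0]
  ],
  "grip": [1,1,1,1,1]
}}

```text
time_s: 22.3
position: [0.4953, 0.0123, 0.1554]
tcp_rot: [[-0.98, -0.0, -0.198], [0.198, -0.0, -0.98], [0.0, -1.0, 0.0]]
force: [-0.5, -0.4, 0.5]
opening: 0.008
```

```bash
python3 -c "
from h import *
c=cap('side');a=cv2.resize(c['image'][140:290,90:290],(800,600),interpolation=cv2.INTER_CUBIC)
b=cv2.imread('pics/s7.png');o=cv2.imread('pics/s9.png')
for r in(b,o):
  d=cv2.absdiff(a,r).max(2);print((d>40).sum(),'reader',(d[:,:470]>40).sum(),'jack',(d[210:360,380:700]>40).sum(),'handle',(d[165:240,520:680]>40).sum())
cv2.imwrite('pics/s10.png',a)"
```

```text
523 reader 0 jack 91 handle 29
77 reader 0 jack 48 handle 4
```

The viewer limit is reached, but the numerical comparison with the pre-stroke frame shows the reader unchanged (0 px) and the handle back up (29 px). Now the second press, with the same profile.

{"method": "arm_command", "body": {
  "translation": [
    [0,0.05,0],
    [0,0.1,0],
    [0,0.15,0],
    [0.02,0.19,0],
    [0.03,0.22,0]
  ],
  "rotation": [
    [0,0,0],
    [0,0,0],
    [0,0,0],
    [0,0,0],
    [0,0,0]
  ],
  "grip": [1,1,1,1,1]
}}

```text
time_s: 22.85
position: [0.4916, 0.013, 0.1375]
tcp_rot: [[-0.98, -0.003, -0.198], [0.198, 0.001, -0.98], [0.003, -1.0, 0.0]]
force: [-2.8, 0.7, 5.1]
opening: 0.003
```

{"method": "arm_command", "body": {
  "translation": [
    [0.015,0.03,0],
    [0.03,0.06,0],
    [0.05,0.09,0],
    [0.065,0.12,0],
    [0.08,0.15,0]
  ],
  "rotation": [
    [0,0,0],
    [0,0,0],
    [0,0,0],
    [0,0,0],
    [0,0,0]
  ],
  "grip": [1,1,1,1,1]
}}

```text
time_s: 23.35
position: [0.4858, 0.0142, 0.1255]
tcp_rot: [[-0.98, -0.002, -0.198], [0.198, 0.0, -0.98], [0.002, -1.0, 0.0]]
force: [-3.4, -0.4, 5.2]
opening: 0.004
```

{"method": "arm_command", "body": {
  "translation": [
    [0.015,0.035,0],
    [0.03,0.07,0],
    [0.045,0.105,0],
    [0.06,0.14,0],
    [0.07,0.175,0]
  ],
  "rotation": [
    [0,0,0],
    [0,0,0],
    [0,0,0],
    [0,0,0],
    [0,0,0]
  ],
  "grip": [1,1,1,1,1]
}}

```text
time_s: 23.85
position: [0.4809, 0.0152, 0.1128]
tcp_rot: [[-0.98, 0.0, -0.198], [0.198, -0.0, -0.98], [-0.0, -1.0, 0.0]]
force: [-4.5, 0.9, 16.7]
opening: 0.007
```

{"method": "arm_command", "body": {
  "translation": [
    [0.01,0.03,0],
    [0.02,0.06,0],
    [0.03,0.1,0],
    [0.04,0.13,0],
    [0.05,0.16,0]
  ],
  "rotation": [
    [0,0,0],
    [0,0,0],
    [0,0,0],
    [0,0,0],
    [0,0,0]
  ],
  "grip": [1,1,1,1,1]
}}

```text
time_s: 24.35
position: [0.4772, 0.0159, 0.1001]
tcp_rot: [[-0.98, 0.001, -0.198], [0.198, -0.0, -0.98], [-0.001, -1.0, 0.0]]
force: [-4.3, 0.7, 16.5]
opening: 0.006
```

{"method": "arm_command", "body": {
  "translation": [
    [0.01,0.03,0],
    [0.015,0.06,0],
    [0.02,0.09,0],
    [0.025,0.12,0],
    [0.03,0.14,0]
  ],
  "rotation": [
    [0,0,0],
    [0,0,0],
    [0,0,0],
    [0,0,0],
    [0,0,0]
  ],
  "grip": [1,1,1,1,1]
}}

```text
time_s: 24.85
position: [0.4754, 0.0163, 0.0889]
tcp_rot: [[-0.98, 0.002, -0.198], [0.198, -0.0, -0.98], [-0.002, -1.0, 0.0]]
force: [-4.8, -0.5, 24.6]
opening: 0.003
```

Handle is on its stop. Letting it settle and comparing with the first-stroke image.

{"method": "arm_command", "body": {
  "translation": [
    [0,0,0],
    [0,0,0],
    [0,0,0],
    [0,0,0],
    [0,0,0]
  ],
  "rotation": [
    [0,0,0],
    [0,0,0],
    [0,0,0],
    [0,0,0],
    [0,0,0]
  ],
  "grip": [1,1,1,1,1]
}}

```text
time_s: 25.35
position: [0.4754, 0.0163, 0.0892]
tcp_rot: [[-0.98, 0.002, -0.198], [0.198, -0.0, -0.98], [-0.002, -1.0, 0.0]]
force: [-4.2, 1.2, 18.0]
opening: 0.005
```

{"method": "arm_command", "body": {
  "translation": [
    [0,0,0],
    [0,0,0],
    [0,0,0],
    [0,0,0],
    [0,0,0]
  ],
  "rotation": [
    [0,0,0],
    [0,0,0],
    [0,0,0],
    [0,0,0],
    [0,0,0]
  ],
  "grip": [1,1,1,1,1]
}}

```text
time_s: 25.85
position: [0.4754, 0.0163, 0.0892]
tcp_rot: [[-0.98, 0.002, -0.198], [0.198, -0.001, -0.98], [-0.002, -1.0, 0.0]]
force: [-4.0, -0.4, 18.5]
opening: 0.005
```

```bash
python3 s.py; python3 -c "
from h import *
c=cap('side');a=cv2.resize(c['image'][140:290,90:290],(800,600),interpolation=cv2.INTER_CUBIC)
for n in('s8','s7'):
  d=cv2.absdiff(a,cv2.imread(f'pics/{n}.png')).max(2);print(n,(d>40).sum(),'reader',(d[:,:470]>40).sum(),'jack',(d[210:360,380:700]>40).sum())
c=cap('wrist')
for t in ['lift_pad']: print(t,[((np.array(r['point'])*[W,H]).round(1).tolist(),round(r['conf'],2)) for r in models.spot_point('side',t)][:2])"
```

```text
[0.4754 0.0163 0.0892] [-4.  -0.4 18.5] 25.85 [[-0.9802, 0.0021, -0.1978], [0.1978, -0.0005, -0.9802], [-0.0022, -1.0, 0.0001]]
s8 589 reader 58 jack 189
s7 52782 reader 31930 jack 8635
lift_pad [([192.8, 192.1], 0.76)]
```

Steady at 18 N down, and the picture matches the first full stroke. Handing in.

```bash
python3 -c "
from rig import bot
print(bot.hand_in())"; python3 s.py
```

```text
the job is handed in; nothing more can be done
None
the job is handed in; nothing more can be done
```

I set the smallest jack under the lift pad, gave the handle one full stroke down and back up, then pressed it down again. I handed in at about 26 s with the fingers still holding it. No verdict was reported, so these are my own checks.

- **Placement:** with the jack in place, the pad's disc was within about 1 mm of where I'd measured the saddle, in the wrist view. The saddle was hidden under the bracket by then, so that position comes from the earlier measurement.
- **Strokes:** both went smoothly at 5–25 N. After the first one, the side image matched the pre-stroke image: the reader showed no change, the handle was back up, and the jack had only minor pixel differences.
- **Final hold:** the arm was steady, pressing down with about 18 N. The fingertips were at about 67 mm, against 66 mm for the handle right down. The side image closely matched the first raised one; small differences remained, 58 pixels at the reader and 189 around the jack.

**Disagreements and limits:**
- The side camera put things about 6 mm further left (+y) than the wrist camera did.
- Triangulated saddle heights came out at 32–34 mm instead of 40. I used the wrist camera with the heights from the text.
- I had used all 12 pictures, so I compared the return of the handle and the final state by pixel difference only.

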